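Hold the shutter of an emblem spray jig open to the set notch

ROBOT

A 7-joint arm with a two-finger parallel gripper is mounted at the origin on a cart in front of the work surface, level with it; the furniture and walls round the work are solid. World frame = base frame: x ahead of the robot, y to its left, z up, the work surface at z = 0. Lengths are in m, angles in rad, forces in N, time in s.
With the tool pointing down it reaches from about 0.425 to 0.925 m from the base axis. Payload 6.8 kg.
Tool frame: the origin (TCP) lies at the very end of the fingers, on their centre line; the grasp point (between the pads) lies 19 mm behind it (bot.grip_depth is the distance from the TCP to the grasp point, in m); z points along the fingers, y is the direction in which the jaws open and shut (so a half turn about z gives the same grasp; the last joint's range is limited). The gripper opens to 85 mm and grips with 20 to 120 N. Pads are 22 mm wide; open, the fingers measure 114 mm over their backs; the gripper's body (76 mm by 85 mm) begins 54 mm behind the grasp point. The pads swing forward as they close: fully open they stand 13 mm farther back than shut.
Start: joints at [1.194, 0.477, 0.022, 1.555, -0.011, 1.109, -0.083], TCP at [0.179, -0.651, 0.231] pointing down, gripper open.
Joint ranges: [-2.96, 2.96], [-0.34, 2.1], [-1.41, 1.46], [0.24, 2.44], [-1.37, 4.51], [0.17, 1.92], [-2.96, 2.96]. Speed limits (rad/s): [2.39, 2.39, 3.14, 3.14, 3.14, 3.14, 3.14].

INTERFACE

Orientations are given as a unit quaternion [w, x, y, z].
In Python, from station import bot gives the robot as it stands.
- The arm moves only by the tool step_arm, never from a script. Its argument "increments" is a list of rows, each a list of 7 numbers: the shift along the world's x, y, z in m, then the turn, a rotation vector about the world's x, y, z in degrees, then the gripper command: -1 is fully open, 1 is shut, values between are in proportion. In form: [[dx, dy, dz, rx, ry, rz, fingers], ...]. A call has 1 to 10 rows; each row is the pose to reach, as a shift and turn from the pose commanded when the call began; what a row does not reach only later rows make up. A row lasts 1/12 s, in which the tool goes at most 41.7 mm and 7.16 degrees, less where a joint would pass 70% of its speed; a pose out of reach is approached as far as the arm can. A call with a gripper value outside its range is refused whole. The fingers move at their own pace and stop on an object; "force" is the grip in N (left out, the last holds). Time passes only in rows, so rows that repeat a pose let the fingers close. It gives the time, the measured TCP pose, the force and the opening at its end, in the units of the state.
- bot.get_obs(): the state, without advancing time (a new reading comes with each control period).
- bot.read_camera(name): name is "scene" or "top" or "wrist"; returns a dict with "color" (480x640x3 uint8, red, green, blue), "intrinsics" (3x3 intrinsics, pixels), "D" ([k1, k2, p1, p2, k3] as OpenCV has them; the pictures are not rectified), "extrinsics" (4x4, takes a point from camera to world coordinates). Camera axes: x right, y up, looking along -z (the intrinsics and any distortion apply to the point x, -y, -z); pixel columns grow to the right and rows downward; lengths in m; the calibration is good to about 2 mm. A picture is of the moment at which its call begins. There is no depth.
- bot.hand_in(): hands the job in, once; it reports no verdict.
Trained networks look in the newest picture that a camera, given by its name, has taken for a name from the list of things; names that differ only in an ending like _2 or _b are one class to them, and where a whole thing is asked for, a point or a joint stands for the part that bears it (a point fixed in the world has none). Each returns a list of dicts, best first, with "conf" (0 to 1); they miss things now and then, are a little off and sometimes report something else, mostly with a low value. They report only what shows in the picture. A call takes as long as a camera call.
- bot.recognise(thing, camera): "location" ([column, row] as shares, 0 to 1, of the picture: columns of its width, rows of its height, amid what is visible of it).
- bot.place_of(thing, camera): "location" ([column, row] as shares, 0 to 1, of the picture: columns of its width, rows of its height: a listed point, or the origin of a listed thing).
The state is a dict: "t": time; "q": joint angles; "joint_vel": joint speeds; "joint_torque": joint torques, N m; "eef_pos": TCP position; "tool_rot": TCP orientation; "contact_force": force on the tool from outside, world axes, zero at the start; "torque": the same for the moment, N m; "gripper_width": opening from 0.0 (shut) to 1.0 (fully open).
Only numpy, scipy, OpenCV 4.12 (cv2) and the standard library are available. Lean on these libraries where they do the work, as an engineer would, in place of code of your own. Each camera call takes 0.05 s, during which the arm holds its last target.

TASK

The winged emblem in the spray jig is about to be painted. Gently lower the jig's hinged stencil frame until it lies fully shut on the box, and only then pull the spring-return shutter out by its black upright knob until its pointer stands in the notch of the index clip beside it. The shutter springs back when let go, so finish while still holding the knob there; leave the jar, the can and the sanding block around the jig where they are.

Things in the scene. Friction and masses are not known exactly. Their poses are not given: they have to be found in the camera images.
- jig: plywood spray jig, fixed to the table. Origin: on the table top, z up. An open box spans x -80..80, y -70..110 mm of this frame, walls 34 mm high; an emblem lies in it. A plywood guide tongue 20 mm high, 110 mm wide, runs from the box to y = -225 mm; two low aluminium rails on it (top 29 mm) end in a stop 32 mm high. Nothing on the tongue but the knob rises above 35 mm
- lid (a joint): angle of the stencil frame, rad: 0 = shut flat on the box, grows as it opens (it starts open, 0.8 to 1.2). The hinge is stiff (0.35 N m): the frame stays where it is left and must be pushed all the way down; about 2 to 4 N at its front rail is enough. Pushing its upper/outer face from above and behind with shut fingers works
- lid_hinge (a point): point on the frame's hinge line, which runs along y of the jig's far (+x) side, 34 mm above the table; midway along the frame's 180 mm width; axes parallel to the jig's
- lid_edge (a point): middle of the free edge of the stencil frame, half-way through its thickness, 160 mm from the hinge line. The frame is an aluminium plate 160 x 180 x 8 mm (from the hinge plane upward when shut, top then 42 mm above the table) with a window 50 x 95 mm in it; the solid front rail is the last 55 mm before the free edge
- shutter_pull (a joint): pull-out of the steel shutter plate, m: 0 = pushed home by its spring (start), grows as it is pulled out along -y of the jig, to 0.075 at the stop. The spring pulls back with 3 N at 0 and 100 N/m more (about 7 to 9 N at the notch), plus 0.4 N friction
- shutter: the steel shutter plate 60 x 200 x 3 mm (underside 26 mm, top 29 mm above the table) with its upright round black knob. The knob stands on the outer end, 120 mm to -y of this origin: grip 20 mm in diameter, with a 28 mm flange, 6 mm high, at its foot; its top is 85 mm above the table. Origin: at the jig's origin while the shutter is home, moves with the shutter; axes parallel to the jig's. Home, the knob's axis stands 50 mm from the box's side (-y side)
- knob_grip (a point): point on the knob's axis at the height to grip, 66 mm above the table (19 mm below the knob's top)
- pointer (a point): tip of the shutter's pointer, a bar 3 mm wide that sticks out to -x of the jig from below the knob (at the knob's y in the jig's frame); moves with the shutter
- notch (a point): middle of the mouth of the notch in the dark steel index clip on the tongue's near edge: a 10 mm gap between two teeth 11 mm wide, tops 35 mm above the table. Axes parallel to the jig's; the pointer is at the mark when its y in this frame is 0. The clip is fixed, and set 35 to 60 mm from the pointer's start
- jar: loose small white jar with a grey lid, 53 mm across, 44 mm high, right of the jig; not to be moved. Origin: centre of its underside
- can: loose small paint can, 65 mm across, 61 mm high, right of the jig; not to be moved. Origin: centre of its underside
- block: loose brown sanding block 112 x 69 x 30 mm, left of the jig; not to be moved. Origin: centre of its underside

How it is judged:
On the way, in this order (a step that is already met when the one before it is completed fails the run):
1. the stencil frame is shut on the box (value of joint lid below 0.05 rad), for 0.2 s.
2. with the frame shut, the shutter is pulled out until the pointer stands in the notch (value of joint lid below 0.05 rad and y of pointer in the frame of notch between -0.005 and 0.005 m), for 0.2 s.
At the end, for the whole second after the job is handed in: The stencil frame is shut (within 0.05 rad), the shutter's pointer stands still within 5 mm of the middle of the notch, and the fingers are holding the knob (contact force over 1 N) (all of step 2 and velocity of joint shutter_pull between -0.01 and 0.01 m/s and contact force between the fingers and shutter above 1 N); the arm keeps its last pose, push and grip.
It fails at once if the frame is slammed (faster than 3 rad/s) (velocity of joint lid below -3 rad/s).
It fails at once if the jar, the can or the sanding block is moved by more than 20 mm (distance of any of jar, can, block from where it was at the start of the episode above 0.02 m).
It also fails if it takes over 43 s, if anything falls off the work surface, if the arm or the gripper's body presses on something with over 40 N, if the wrist force passes 120 N, or if a joint passes its speed limit or range.

## Working session

There is one attempt and no reset: what is moved stays moved. The work goes in short steps, Python scripts to look and compute and a tool call to move; the robot and the scene stay as the last step left them, time stands still between calls to the robot, and variables do not carry over. Pictures are saved under pics/ and viewed, and the job is handed in when it is done.

Besides the shell and the picture viewer there is one more tool, called by a JSON object that holds its "fn" and its "kwargs". step_arm: Moves the arm, as the interface text tells. Its arguments: {"type":"object","properties":{"increments":{"type":"array","items":{"type":"array","items":{"type":"number"}}},"force":{"type":"number"}},"required":["increments"]}

```bash
mkdir -p pics; ls
cat > h.py <<'E'
import numpy as np, cv2
from station import bot
def cam(name,fn=None):
    c=bot.read_camera(name)
    if fn: cv2.imwrite('pics/'+fn,cv2.cvtColor(c['color'],cv2.COLOR_RGB2BGR))
    return c
def ray(c,uv):
    K=np.array(c['intrinsics']);D=np.array(c['D']);E=np.array(c['extrinsics'])
    n=cv2.undistortPoints(np.array([[uv]],float),K,D)[0,0]
    d=E[:3,:3]@np.array([n[0],-n[1],-1]);return E[:3,3],d/np.linalg.norm(d)
def atz(c,uv,z):
    o,d=ray(c,uv);return o+d*(z-o[2])/d[2]
def proj(c,p):
    K=np.array(c['intrinsics']);D=np.array(c['D']);E=np.array(c['extrinsics'])
    q=E[:3,:3].T@(np.array(p)-E[:3,3]);q=q*[1,-1,-1]
    return cv2.projectPoints(q.reshape(1,3),np.zeros(3),np.zeros(3),K,D)[0].ravel()
E
python3 - <<'E'
from h import *
np.set_printoptions(precision=4,suppress=True)
o=bot.get_obs();print(o['t'],o['eef_pos'],o['tool_rot'],o['contact_force'])
H={'lid_hinge':.034,'knob_grip':.066,'pointer':.03,'notch':.035,'jar':0,'can':0,'block':0,'jig':0,'shutter':0,'lid_edge':.15}
for n in['scene','top']:
    c=cam(n,n+'0.png');print(n,c['extrinsics'])
    for t,z in H.items():
        for r in bot.place_of(t,n)[:2]:
            uv=np.array(r['location'])*[640,480];print(t,round(r['conf'],2),uv,atz(c,uv,z))
print(bot.get_obs()['t'])
E
```

```text
pics
0.0 [ 0.1791 -0.6502  0.2303] [-0.0009  0.991   0.134  -0.0002] [-0.1317 -0.0494  0.0654]
scene [[-0.5518  0.5092 -0.6605 -0.4657]
 [-0.8339 -0.3235  0.4472  0.6622]
 [ 0.014   0.7975  0.6031  0.9983]
 [ 0.      0.      0.      1.    ]]
lid_hinge 0.86 [291.072 243.6  ] [0.6026 0.0712 0.034 ]
knob_grip 0.91 [348.288 237.12 ] [ 0.5054 -0.0617  0.066 ]
pointer 0.56 [355.2   250.992] [ 0.479  -0.0689  0.03  ]
notch 0.72 [369.088 252.192] [ 0.4484 -0.0953  0.035 ]
jar 0.86 [425.6   218.016] [ 0.5228 -0.3812  0.    ]
can 0.88 [388.608 199.584] [ 0.6706 -0.3469 -0.    ]
block 0.83 [208.32 310.8 ] [ 0.5131  0.3719 -0.    ]
jig 0.75 [310.72 267.6 ] [ 0.5155  0.0587 -0.    ]
shutter 0.96 [307.008 266.016] [0.527  0.0639 0.    ]
lid_edge 0.8 [307.712 222.384] [0.5295 0.0583 0.15  ]
top [[-0.0246  0.9871 -0.1581  0.3941]
 [-0.9996 -0.0259 -0.0058 -0.0197]
 [-0.0098  0.1579  0.9874  1.2388]
 [ 0.      0.      0.      1.    ]]
lid_hinge 0.64 [288.832 230.592] [0.61   0.0698 0.034 ]
knob_grip 0.71 [344.704 267.792] [ 0.5092 -0.0666  0.066 ]
pointer 0.79 [337.728 290.4  ] [ 0.4571 -0.049   0.03  ]
notch 0.57 [290.688 233.184] [0.603  0.0651 0.035 ]
notch 0.53 [354.496 280.608] [ 0.4799 -0.091   0.035 ]
jar 0.89 [471.296 268.608] [ 0.5055 -0.3913  0.    ]
can 0.81 [456.512 200.88 ] [ 0.6831 -0.3659  0.    ]
block 0.92 [172.672 267.888] [0.5268 0.3713 0.    ]
jig 0.93 [295.616 263.712] [0.5294 0.0561 0.    ]
shutter 0.93 [292.8   266.784] [0.5217 0.0634 0.    ]
shutter 0.74 [173.568 268.8  ] [0.5244 0.369  0.    ]
lid_edge 0.61 [286.528 261.984] [0.5175 0.0674 0.15  ]
1.1
```

View pics/scene0.png

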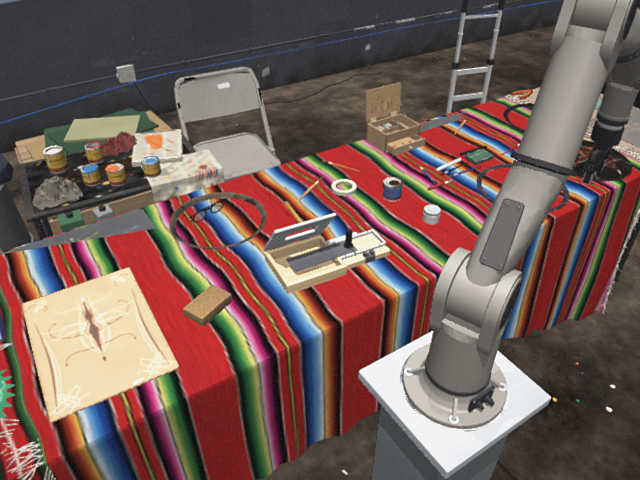

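View pics/top0.png

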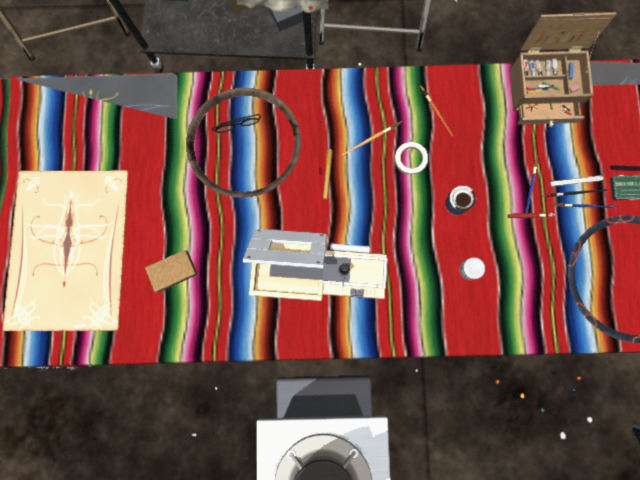

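Run:
```python
import cv2
a=cv2.imread('pics/scene0.png')[150:350,230:430];cv2.imwrite('pics/sc.png',cv2.resize(a,(600,600),interpolation=2))
a=cv2.imread('pics/top0.png')[170:350,220:400];cv2.imwrite('pics/tc.png',cv2.resize(a,(600,600),interpolation=2))
```

```text
(no output)
```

View pics/sc.png

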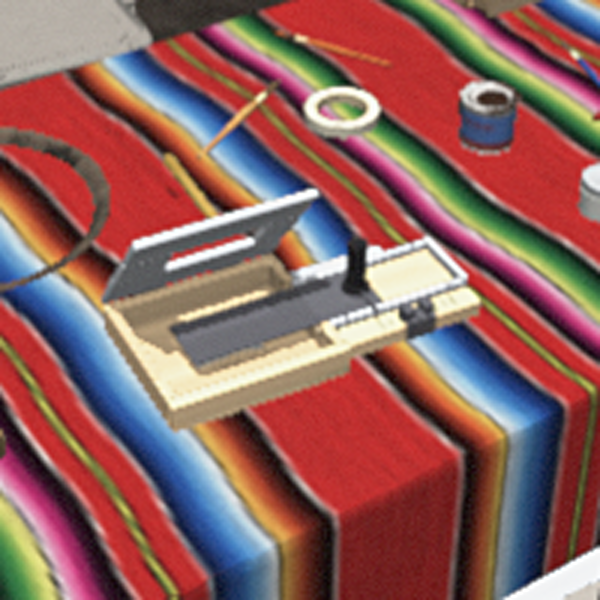

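View pics/tc.png

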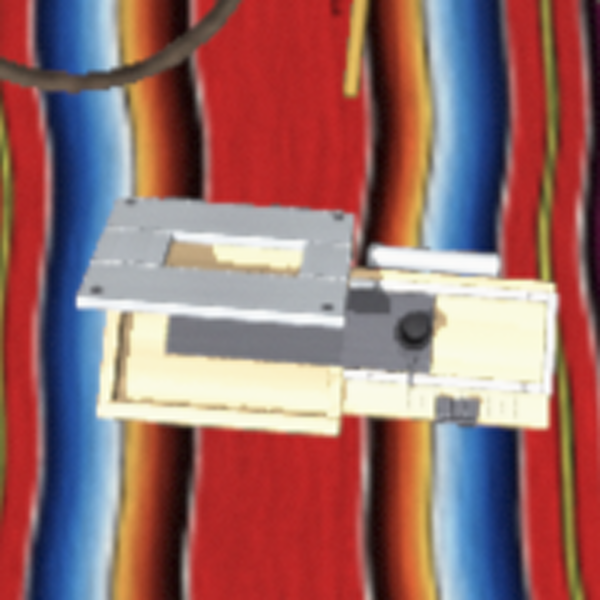

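The jig sits in front of the robot. The lid is open about 60°, hinged on the far side. The black knob is at about (344,268) in the top view and the clip at about (357,292). Next I'll work out the jig pose from the edge points.

Run:
```python
from h import *
np.set_printoptions(precision=4,suppress=True)
c=cam('top');s=cam('scene')
def T(u,v,z): return atz(c,(220+u*.3,170+v*.3),z)
def S(u,v,z): return atz(s,(230+u/3,150+v/3),z)
for nm,p in dict(nl=T(97,416,.034),nr=T(338,434,.034),tr=T(548,427,.02),tf=T(557,285,.02),kt=T(414,327,.085),kf=T(413,330,.03),clip=T(457,408,.035),ptr=T(413,400,.03),edL=T(78,302,.15),edR=T(344,322,.15),hL=T(123,200,.05),
 s_nl=S(175,410,.034),s_nr=S(350,350,.034),s_tr=S(480,303,.02),s_kt=S(357,240,.085),s_clip=S(418,312,.035)).items(): print(nm,p)
# lid edge from both cams
for a,b in [((78,304),(105,297)),((344,324),(318,192))]:
    pass
```

```text
nl [0.4516 0.1701 0.034 ]
nr [ 0.4339 -0.008   0.034 ]
tr [ 0.4356 -0.1647  0.02  ]
tf [ 0.5421 -0.1763  0.02  ]
kt [ 0.5066 -0.0646  0.085 ]
kf [ 0.5098 -0.066   0.03  ]
clip [ 0.4507 -0.0964  0.035 ]
ptr [ 0.4577 -0.0643  0.03  ]
edL [0.5231 0.1647 0.15  ]
edR [ 0.5049 -0.015   0.15  ]
hL [0.6107 0.148  0.05  ]
s_nl [0.4489 0.1692 0.034 ]
s_nr [ 0.4322 -0.0061  0.034 ]
s_tr [ 0.4343 -0.1617  0.02  ]
s_kt [ 0.5116 -0.0677  0.085 ]
s_clip [ 0.4416 -0.091   0.035 ]
```

{"fn": "step_arm", "kwargs": {"increments": [[0.03,0.03,0.002,0,0,-2,1],[0.06,0.06,0.004,0,0,-4,1],[0.09,0.09,0.006,0,0,-6,1],[0.12,0.12,0.01,0,0,-8,1],[0.15,0.15,0.01,0,0,-10,1],[0.18,0.18,0.01,0,0,-12,1],[0.21,0.21,0.01,0,0,-15,1],[0.24,0.24,0.01,0,0,-18,1],[0.27,0.27,0.01,0,0,-21,1],[0.3,0.3,0.01,0,0,-21,1]]}}

```text
t: 2.03
eef_pos: [0.4749, -0.3548, 0.2416]
tool_rot: [0.0, 0.999, -0.05, 0.0]
contact_force: [0.9, -0.3, -0.0]
gripper_width: 0.001
```

{"fn": "step_arm", "kwargs": {"increments": [[0.005,0.035,0,0,0,0,1],[0.01,0.07,0,0,0,0,1],[0.015,0.105,0,0,0,0,1],[0.02,0.14,0,0,0,0,1],[0.03,0.175,0,0,0,0,1],[0.04,0.21,0,0,0,0,1],[0.05,0.24,0,0,0,0,1],[0.06,0.26,0,0,0,0,1],[0.06,0.26,0,0,0,0,1],[0.06,0.26,0,0,0,0,1]]}}

```text
t: 2.87
eef_pos: [0.5341, -0.095, 0.2414]
tool_rot: [-0.0, 0.999, -0.047, 0.0]
contact_force: [0.2, -0.3, -0.0]
gripper_width: 0.001
```

Run:
```python
from h import *
np.set_printoptions(precision=4,suppress=True)
o=bot.get_obs();print(o['t'],o['eef_pos'],o['tool_rot'],o['contact_force'],o['q'])
H={'knob_grip':.066,'pointer':.03,'notch':.035,'jig':0}
c=cam('wrist','w1.png')
for t,z in H.items():
  for r in bot.place_of(t,'wrist')[:2]:
    uv=np.array(r['location'])*[640,480];print(t,round(r['conf'],2),uv,atz(c,uv,z))
```

```text
2.8667 [ 0.5341 -0.095   0.2414] [-0.0001  0.9989 -0.0473  0.0001] [ 0.216  -0.2696 -0.0173] [ 0.2307  0.2597 -0.2022  1.8513  0.0598  1.0361 -1.6608]
knob_grip 0.73 [273.216 248.88 ] [ 0.5115 -0.0636  0.066 ]
pointer 0.74 [277.632 284.88 ] [ 0.4682 -0.0592  0.03  ]
notch 0.72 [318.976 285.6  ] [ 0.466  -0.0954  0.035 ]
notch 0.56 [610.624   9.12 ] [ 0.6702 -0.3415  0.035 ]
jig 0.68 [150.272 228.192] [0.5234 0.0558 0.    ]
```

View pics/w1.png

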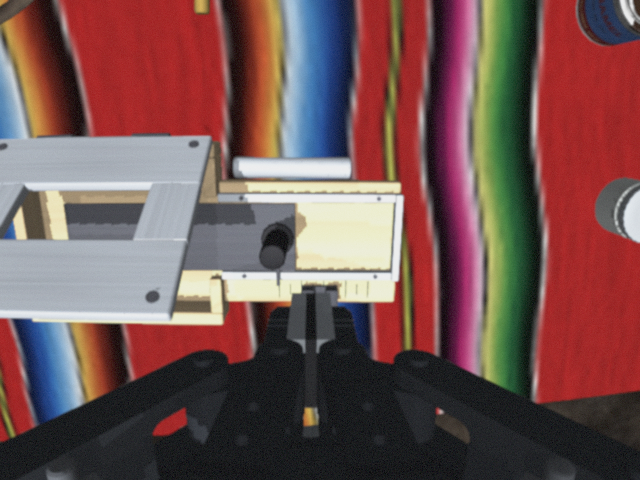

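Calibration agrees: knob at about (.511,-.065), and the wrist is aligned with the jig. Next I'll move behind the lid, above its outer face.

{"fn": "step_arm", "kwargs": {"increments": [[0.01,0.035,0,0,0,0,1],[0.02,0.07,0,0,0,0,1],[0.03,0.105,0,0,0,0,1],[0.033,0.14,0,0,0,0,1],[0.033,0.163,0,0,0,0,1],[0.033,0.163,-0.02,0,0,0,1],[0.033,0.163,-0.04,0,0,0,1],[0.033,0.163,-0.06,0,0,0,1],[0.033,0.163,-0.08,0,0,0,1],[0.033,0.163,-0.08,0,0,0,1]]}}

```text
t: 3.95
eef_pos: [0.5641, 0.0649, 0.1575]
tool_rot: [0.001, 0.999, -0.05, -0.003]
contact_force: [-1.3, -1.1, -0.7]
gripper_width: -0.002
```

Run:
```python
from h import *
np.set_printoptions(precision=4,suppress=True)
o=bot.get_obs();print(o['t'],o['eef_pos'],o['contact_force'])
s=cam('scene');t=cam('top')
a=s['color'][150:350,230:430,::-1];b=t['color'][170:350,220:400,::-1]
cv2.imwrite('pics/m2.png',np.hstack([cv2.resize(a,(400,400)),cv2.resize(b,(400,400))]))
```

```text
3.95 [0.5641 0.0649 0.1575] [-1.308  -1.0617 -0.6588]
```

View pics/m2.png

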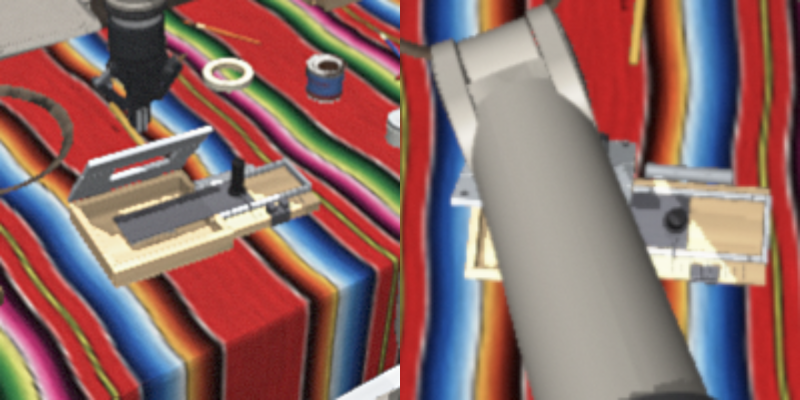

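{"fn": "step_arm", "kwargs": {"increments": [[-0.01,0.001,-0.005,0,0,0,1],[-0.02,0.002,-0.009,0,0,0,1],[-0.026,0.0025,-0.012,0,0,0,1],[-0.032,0.003,-0.016,0,0,0,1],[-0.037,0.0035,-0.02,0,0,0,1],[-0.042,0.004,-0.025,0,0,0,1],[-0.047,0.0045,-0.029,0,0,0,1],[-0.052,0.005,-0.034,0,0,0,1],[-0.057,0.0055,-0.039,0,0,0,1],[-0.061,0.006,-0.044,0,0,0,1]]}}

```text
t: 4.88
eef_pos: [0.5053, 0.0727, 0.1168]
tool_rot: [0.0, 0.999, -0.049, 0.0]
contact_force: [0.5, -0.5, 0.5]
gripper_width: -0.004
```

Run:
```python
from h import *
np.set_printoptions(precision=4,suppress=True)
o=bot.get_obs();print(o['t'],o['eef_pos'],o['contact_force'])
s=cam('scene')
a=s['color'][150:350,230:430,::-1]
cv2.imwrite('pics/m3.png',cv2.resize(a,(500,500)))
```

```text
4.8833 [0.5053 0.0727 0.1168] [ 0.461  -0.4863  0.5373]
```

View pics/m3.png

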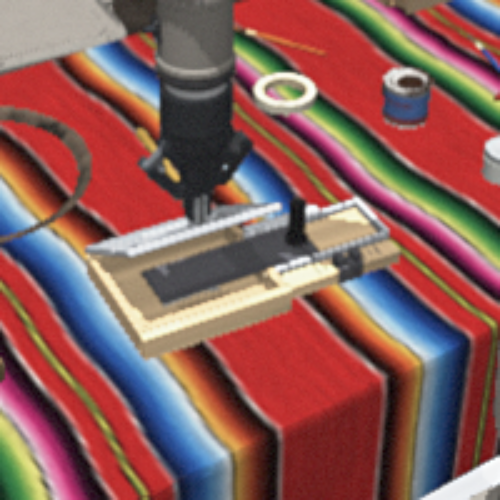

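The lid follows the fingers and is now about half-way down. I'll continue along the arc.

{"fn": "step_arm", "kwargs": {"increments": [[-0.004,0.0005,-0.005,0,0,0,1],[-0.008,0.001,-0.011,0,0,0,1],[-0.011,0.001,-0.017,0,0,0,1],[-0.014,0.0015,-0.023,0,0,0,1],[-0.017,0.0015,-0.029,0,0,0,1],[-0.02,0.002,-0.0355,0,0,0,1],[-0.022,0.002,-0.042,0,0,0,1],[-0.024,0.0025,-0.048,0,0,0,1],[-0.025,0.0025,-0.055,0,0,0,1],[-0.0265,0.0025,-0.061,0,0,0,1]]}}

```text
t: 5.77
eef_pos: [0.4791, 0.0753, 0.0556]
tool_rot: [-0.0, 0.999, -0.049, -0.0]
contact_force: [1.0, 0.0, 0.9]
gripper_width: 0.004
```

{"fn": "step_arm", "kwargs": {"increments": [[-0.001,0,-0.005,0,0,0,1],[-0.0015,0,-0.01,0,0,0,1],[-0.0015,0,-0.014,0,0,0,1],[-0.0015,0,-0.016,0,0,0,1],[-0.0015,0,-0.016,0,0,0,1],[-0.0015,0,-0.016,0,0,0,1]]}}

```text
t: 6.27
eef_pos: [0.4776, 0.0753, 0.0418]
tool_rot: [0.0, 0.999, -0.049, -0.0]
contact_force: [-8.0, -0.4, 25.7]
gripper_width: -0.005
```

Run:
```python
from h import *
np.set_printoptions(precision=4,suppress=True)
o=bot.get_obs();print(o['t'],o['eef_pos'],o['contact_force'])
s=cam('scene')
a=s['color'][150:350,230:430,::-1]
cv2.imwrite('pics/m4.png',cv2.resize(a,(600,600)))
```

```text
6.2667 [0.4776 0.0753 0.0418] [-7.9761 -0.3782 25.6754]
```

View pics/m4.png

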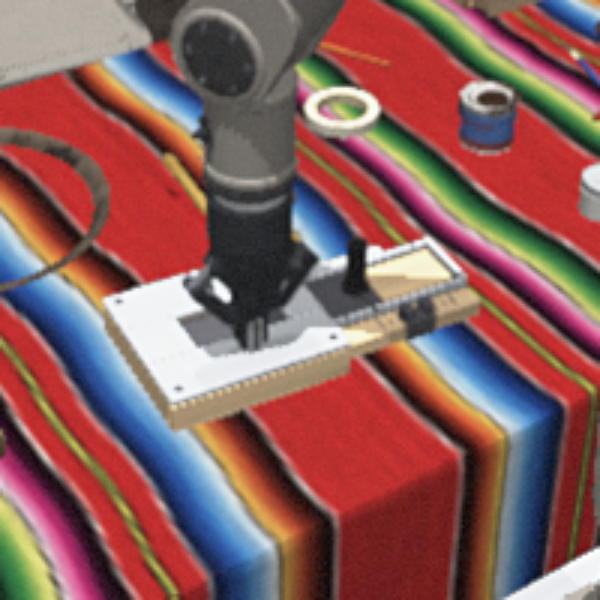

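The frame is shut: the tip is at z = 41.8 mm and presses with 26 N. Next I'll lift and look at the knob and clip.

{"fn": "step_arm", "kwargs": {"increments": [[0,0,0.02,0,0,0,1],[0,0,0.05,0,0,0,1],[0,0,0.09,0,0,0,1],[0,-0.03,0.12,0,0,0,1],[0,-0.06,0.15,0,0,0,1],[0,-0.095,0.16,0,0,0,1],[0,-0.095,0.16,0,0,0,1],[0,-0.095,0.16,0,0,0,1]]}}

```text
t: 6.98
eef_pos: [0.4779, -0.0224, 0.2009]
tool_rot: [0.0, 0.999, -0.051, 0.001]
contact_force: [0.3, 0.2, -1.1]
gripper_width: 0.002
```

Run:
```python
from h import *
np.set_printoptions(precision=4,suppress=True)
o=bot.get_obs();print(o['t'],o['eef_pos'],o['contact_force'])
c=cam('wrist','w5.png')
for t,z in {'knob_grip':.066,'pointer':.03,'notch':.035,'shutter':0,'jig':0}.items():
  for r in bot.place_of(t,'wrist')[:2]:
    uv=np.array(r['location'])*[640,480];print(t,round(r['conf'],2),uv,atz(c,uv,z))
t=cam('top')
a=cv2.resize(t['color'][170:350,220:400,::-1],(600,600),interpolation=2)
cv2.imwrite('pics/t5.png',a)
```

```text
6.9833 [ 0.4779 -0.0224  0.2009] [ 0.3474  0.2119 -1.1145]
knob_grip 0.63 [371.584 173.616] [ 0.5107 -0.065   0.066 ]
pointer 0.72 [362.624 224.784] [ 0.4688 -0.0604  0.03  ]
notch 0.69 [411.52 224.4 ] [ 0.4666 -0.0959  0.035 ]
shutter 0.65 [208.832 165.888] [0.522  0.0544 0.    ]
jig 0.65 [209.088 166.608] [0.5214 0.0543 0.    ]
jig 0.23 [161.28  52.8 ] [0.6102 0.0773 0.    ]
```

View pics/w5.png

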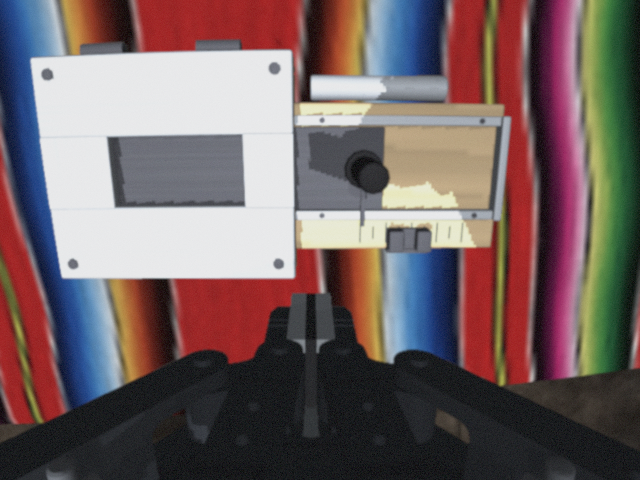

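View pics/t5.png

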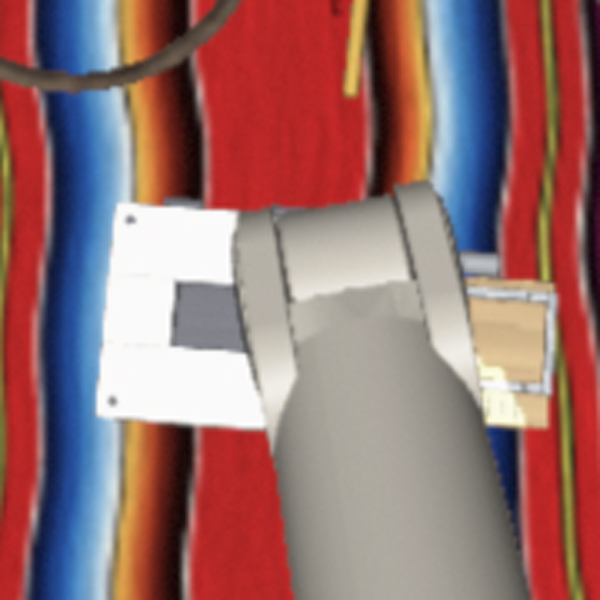

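Run:
```python
import cv2
a=cv2.imread('pics/w5.png')[140:260,330:450];cv2.imwrite('pics/w5c.png',cv2.resize(a,(600,600),interpolation=cv2.INTER_CUBIC))
```

```text
(no output)
```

View pics/w5c.png

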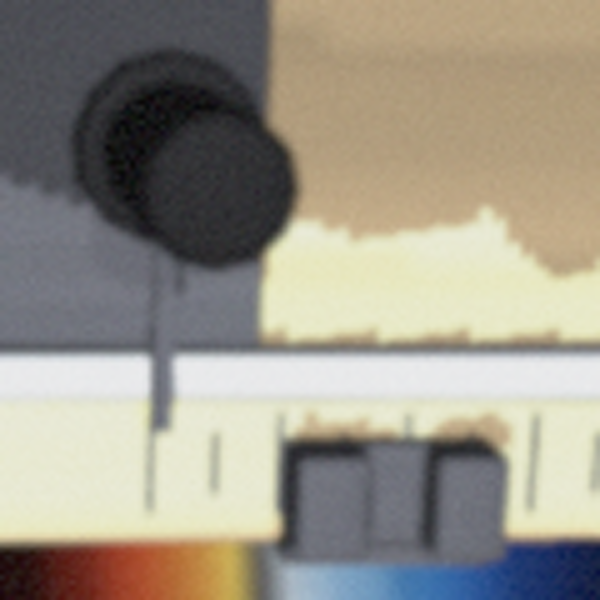

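Run:
```python
from h import *
np.set_printoptions(precision=4,suppress=True)
c=cam('wrist')
P=lambda u,v,z:atz(c,(330+u/5,140+v/5),z)
k=P(222,192,.085);p=P(162,428,.031);n=P(402.5,458,.035)
a=atz(c,(60,277),.042);b=atz(c,(295,278),.042)  # lid near edge
e=(a-b)/np.linalg.norm(a-b);e[2]=0
d=atz(c,(295,278),.042);f=atz(c,(293,51),.042)
print(k,p,n,a,b,'ey',e,np.linalg.norm(a-b),'ex',(f-d)/np.linalg.norm(f-d))
for ey in (e,np.array([.099,.995,0])): print((p-n)@ey,(k-n)@ey,(p-k)@ey)
```

```text
[ 0.5097 -0.06    0.085 ] [ 0.468  -0.0563  0.031 ] [ 0.4611 -0.0911  0.035 ] [0.453  0.1757 0.042 ] [ 0.4357 -0.0029  0.042 ] ey [0.0963 0.9954 0.    ] 0.1794168048307253 ex [ 0.9953 -0.097  -0.    ]
0.0352589963602793 0.03560516456903048 -0.00034616820875117867
0.035265625894729064 0.03572744929551488 -0.0004618234007858122
```

The lid is verified shut and the travel needed is about 35 mm. Next I'll move over the knob with the jaws half open.

{"fn": "step_arm", "kwargs": {"increments": [[0.016,-0.02,0,0,0,0.2,0],[0.032,-0.038,0,0,0,0.2,0],[0.032,-0.038,0,0,0,0.2,0],[0.032,-0.038,-0.03,0,0,0.2,0],[0.032,-0.038,-0.06,0,0,0.2,0],[0.032,-0.038,-0.08,0,0,0.2,0],[0.032,-0.038,-0.1,0,0,0.2,0],[0.032,-0.038,-0.1,0,0,0.2,0]]}}

```text
t: 8.05
eef_pos: [0.5067, -0.0571, 0.0967]
tool_rot: [-0.0, 0.999, -0.047, -0.004]
contact_force: [-0.3, -0.6, -0.3]
gripper_width: 0.502
```

Run:
```python
from h import *
np.set_printoptions(precision=4,suppress=True)
o=bot.get_obs();print(o['t'],o['eef_pos'],o['contact_force'],o['gripper_width'])
c=cam('wrist','w6.png')
print(proj(c,[.51,-.0605,.085]))
```

```text
8.05 [ 0.5067 -0.0571  0.0967] [-0.3076 -0.5983 -0.3444] 0.502069196684846
[318.9932 296.8061]
```

View pics/w6.png

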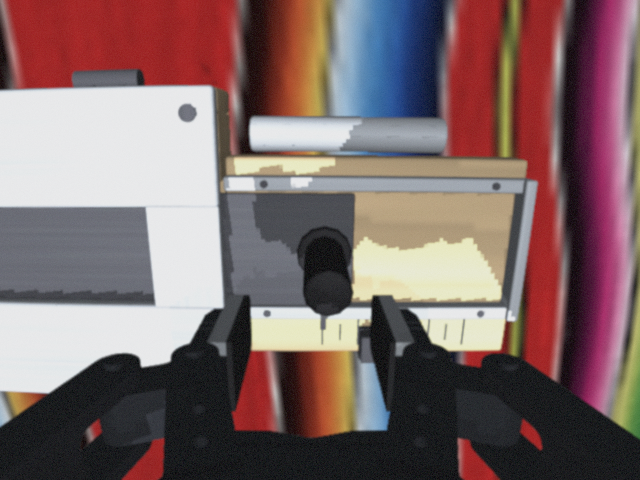

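{"fn": "step_arm", "kwargs": {"increments": [[0.002,-0.003,-0.01,0,0,0,0],[0.002,-0.003,-0.025,0,0,0,0],[0.002,-0.003,-0.04,0,0,0,0],[0.002,-0.003,-0.054,0,0,0,0],[0.002,-0.003,-0.054,0,0,0,0],[0.002,-0.003,-0.054,0,0,0,0]]}}

```text
t: 8.6
eef_pos: [0.5121, -0.0609, 0.0467]
tool_rot: [0.0, 0.999, -0.047, 0.0]
contact_force: [-0.6, -0.1, 0.7]
gripper_width: 0.497
```

Run:
```python
from h import *
np.set_printoptions(precision=4,suppress=True)
o=bot.get_obs();print(o['t'],o['eef_pos'],o['contact_force'],o['gripper_width'])
c=cam('wrist','w7.png')
```

```text
8.6 [ 0.5121 -0.0609  0.0467] [-0.5897 -0.0525  0.6875] 0.4974010998094367
```

View pics/w7.png

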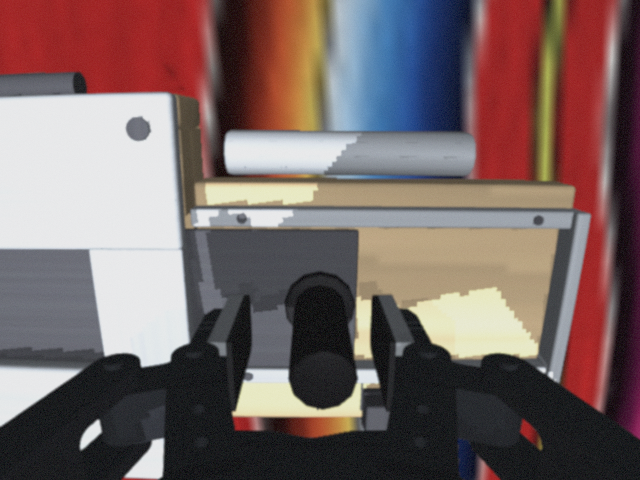

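The knob stands between the jaws, about 3.5 mm toward -y. I'll centre the jaws on it and close.

{"fn": "step_arm", "kwargs": {"increments": [[0,-0.0035,0,0,0,0,0],[0,-0.0035,0,0,0,0,0.3],[0,-0.0035,0,0,0,0,0.6],[0,-0.0035,0,0,0,0,1],[0,-0.0035,0,0,0,0,1],[0,-0.0035,0,0,0,0,1],[0,-0.0035,0,0,0,0,1]], "force": 50}}

```text
t: 9.23
eef_pos: [0.5124, -0.0644, 0.0473]
tool_rot: [0.0, 0.999, -0.047, 0.001]
contact_force: [-1.6, -0.6, 5.6]
gripper_width: 0.218
```

Run:
```python
from h import *
np.set_printoptions(precision=4,suppress=True)
o=bot.get_obs();print(o['t'],o['eef_pos'],o['contact_force'],o['gripper_width'])
c=cam('wrist','w8.png')
```

```text
9.2333 [ 0.5124 -0.0644  0.0473] [-1.5901 -0.5846  5.6095] 0.21815371139257086
```

View pics/w8.png

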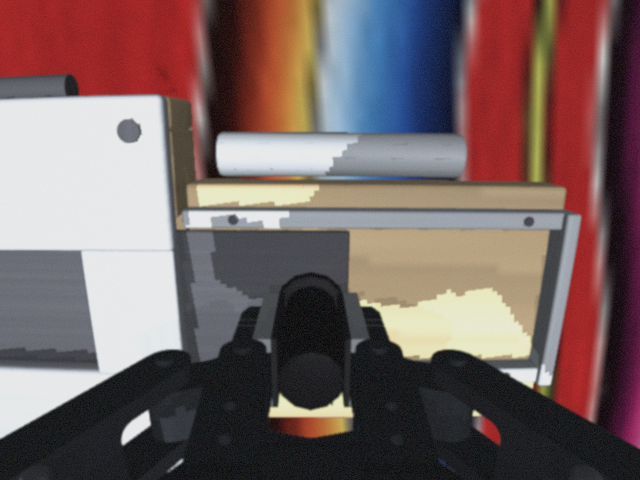

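The knob is held, at about 18.5 mm opening. Now I'll pull 35 mm along the jig's -y.

{"fn": "step_arm", "kwargs": {"increments": [[-0.0005,-0.005,0,0,0,0,1],[-0.001,-0.01,0,0,0,0,1],[-0.0015,-0.015,0,0,0,0,1],[-0.002,-0.02,0,0,0,0,1],[-0.0025,-0.025,0,0,0,0,1],[-0.003,-0.03,0,0,0,0,1],[-0.0034,-0.0345,0,0,0,0,1],[-0.0034,-0.0355,0,0,0,0,1],[-0.0034,-0.0355,0,0,0,0,1]]}}

```text
t: 10.03
eef_pos: [0.509, -0.0983, 0.0473]
tool_rot: [-0.001, 0.999, -0.047, 0.001]
contact_force: [-1.8, 6.8, 7.9]
gripper_width: 0.221
```

Run:
```python
from h import *
np.set_printoptions(precision=4,suppress=True)
o=bot.get_obs();print(o['t'],o['eef_pos'],o['contact_force'],o['gripper_width'])
w=cam('wrist','w9.png')
for n in('scene','top'):
  c=cam(n,n+'9.png')
  for t,z in {'pointer':.03,'notch':.035,'lid_edge':.038}.items():
    for r in bot.place_of(t,n)[:2]:
      uv=np.array(r['location'])*[640,480];print(n,t,round(r['conf'],2),uv,atz(c,uv,z))
s=cv2.imread('pics/scene9.png')[220:270,330:390];t=cv2.imread('pics/top9.png')[250:310,310:370]
cv2.imwrite('pics/m9.png',np.hstack([cv2.resize(s,(400,333),interpolation=2),cv2.resize(t,(333,333),interpolation=2)]))
```

```text
10.0333 [ 0.509  -0.0983  0.0473] [-1.7678  6.8129  7.9092] 0.220519349128213
scene pointer 0.8 [366.208 247.92 ] [ 0.4733 -0.1039  0.03  ]
scene notch 0.59 [367.808 250.704] [ 0.4558 -0.0963  0.035 ]
scene lid_edge 0.84 [316.48  273.792] [0.4482 0.082  0.038 ]
top pointer 0.57 [354.112 289.296] [ 0.4588 -0.0896  0.03  ]
top notch 0.56 [354.624 284.496] [ 0.4703 -0.091   0.035 ]
top lid_edge 0.76 [284.672 294.48 ] [0.4499 0.0819 0.038 ]
```

View pics/m9.png

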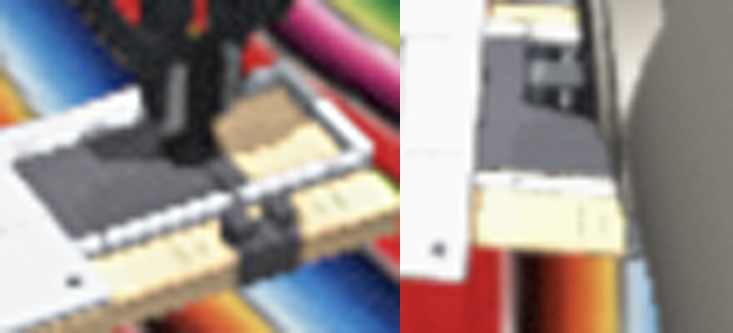

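View pics/w9.png

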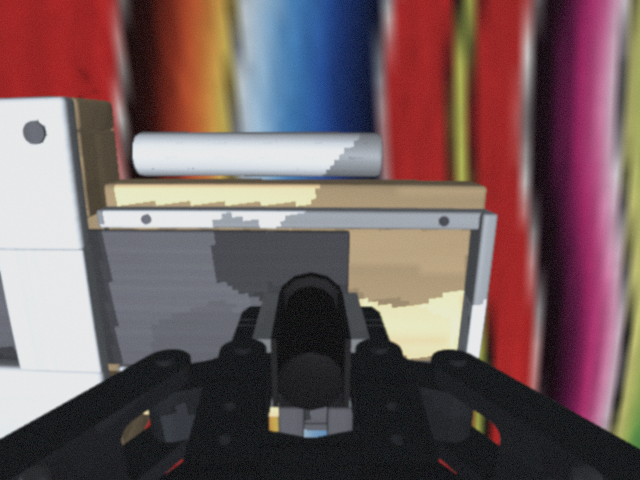

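Run:
```python
import cv2
import numpy as np
a=cv2.imread('pics/w9.png')[380:450,255:370]
cv2.imwrite('pics/w9c.png',cv2.convertScaleAbs(cv2.resize(a,(800,487),interpolation=2),alpha=1.5,beta=20))
s=cv2.imread('pics/scene9.png')[235:270,345:390];cv2.imwrite('pics/s9c.png',cv2.convertScaleAbs(cv2.resize(s,(720,560),interpolation=2),alpha=1.5,beta=20))
```

```text
(no output)
```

View pics/w9c.png

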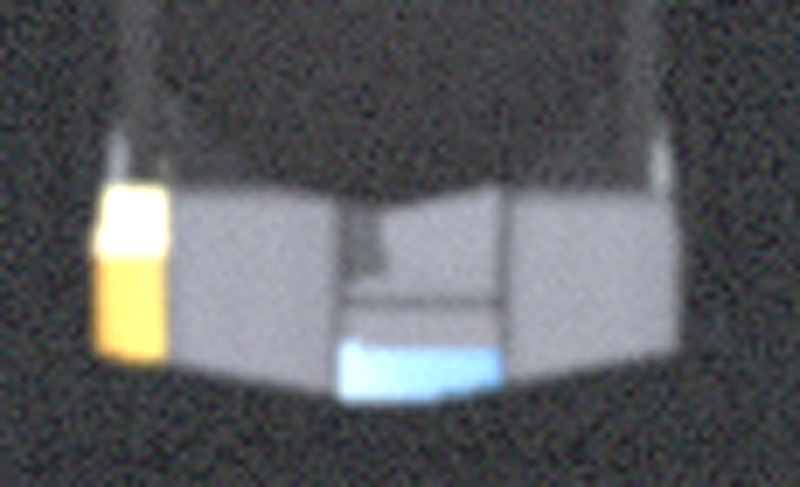

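View pics/s9c.png

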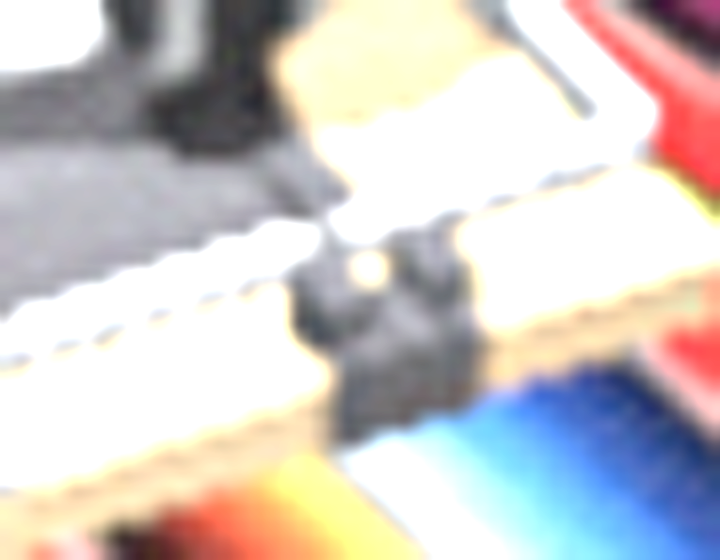

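The pointer looks 1.2–1.8 mm short of the notch centre, so I'll nudge 1.5 mm further and settle.

{"fn": "step_arm", "kwargs": {"increments": [[-0.0001,-0.001,0,0,0,0,1],[-0.0001,-0.0015,0,0,0,0,1],[-0.0001,-0.0015,0,0,0,0,1],[-0.0001,-0.0015,0,0,0,0,1],[-0.0001,-0.0015,0,0,0,0,1],[-0.0001,-0.0015,0,0,0,0,1],[-0.0001,-0.0015,0,0,0,0,1]]}}

```text
t: 11.07
eef_pos: [0.5089, -0.0992, 0.0473]
tool_rot: [-0.001, 0.999, -0.046, 0.001]
contact_force: [-1.7, 5.1, 7.3]
gripper_width: 0.22
```

Run:
```python
from h import *
np.set_printoptions(precision=4,suppress=True)
o=bot.get_obs();print(o['t'],o['eef_pos'],o['contact_force'],o['gripper_width'])
w=cam('wrist','w10.png');s=cam('scene','scene10.png')
o=bot.get_obs();print(o['t'],o['eef_pos'])
a=cv2.imread('pics/w10.png')[380:450,255:370]
s=cv2.imread('pics/scene10.png')[200:300,250:400]
cv2.imwrite('pics/m10.png',np.hstack([cv2.convertScaleAbs(cv2.resize(a,(400,243),interpolation=2),alpha=1.5,beta=20),cv2.resize(s,(365,243),interpolation=2)]))
```

```text
11.0667 [ 0.5089 -0.0992  0.0473] [-1.6768  5.0887  7.3005] 0.2204815070909889
11.1667 [ 0.509  -0.0992  0.0473]
```

View pics/m10.png

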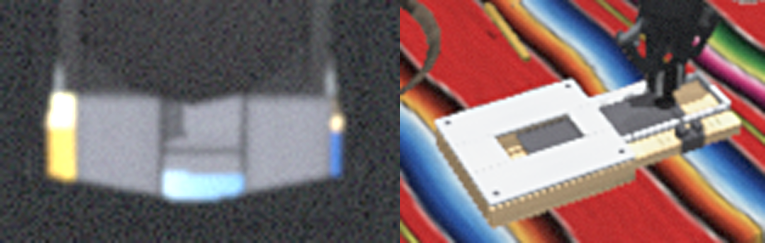

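The pointer sits centred in the notch to about 1 mm, the lid is flat and the arm is still. Handing in.

```bash
python3 -c "
from station import bot
print(bot.hand_in()); o=bot.get_obs(); print(o['t'],o['eef_pos'],o['gripper_width'])"
```

```text
the job is handed in; nothing more can be done
None
the job is handed in; nothing more can be done
```

I pushed the stencil frame shut with closed fingers along its arc. Then I gripped the knob at 50 N and pulled the shutter out until its pointer stood in the notch. I handed in at about 11.2 s, still holding the knob; no verdict is reported.

- **Frame:** at the end of the push the fingertip was at z = 41.8 mm (shut top is 42 mm), pressing with about 26 N. The last scene picture shows the frame lying flat on the box.
- **Shutter:** the tool moved about 35.0 mm against a measured need of 35.3 mm. The wrist picture puts the knob about 1 mm short of the notch middle, inside the 5 mm limit. The pointer itself was hidden under the knob, so this comes from the knob's position and the earlier measurement.
- **Hold:** the tool position did not change between the last two readings. The gripper stayed at about 19 mm on the 20 mm knob, and the measured pull was 5 N. I expected about 6.5 N from the spring.
- **Localisation:** the network's pointer and notch positions disagreed by up to about 15 mm between cameras. I used the wrist picture's edges instead.
- **Jar, can and block:** no move came near them, but I did not measure their positions again at the end.

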